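Make up an edge kit and a binding kit

TASK

Make up two ski-service kits from the loose stock on the bench. The edge kit, in the tray with two pockets, gets the blue file guide in the long pocket and one of the two black abrasive blocks in the other; the binding kit, in the tray with three pockets, gets the screw tub in the round pocket, the pale metal gauge with the knurled screw in the small middle pocket, and the other abrasive block in the end pocket. Each thing stands upright, flat on the floor of its pocket; leave the violet wax block and the whetstone where they lie.

Things in the scene. Friction and masses are not known exactly. Their poses are not given: they have to be found in the camera images.
- edge_tray: Fixed grey board 104 mm (x) by 230 mm (y), 12 mm thick, pockets 6 mm deep (floor 6 mm above bench). Origin: centre of underside, z up. TWO pockets: long one for the file guide (lies along tray y), centre x 0, y +45 mm, 60 (x) by 112 (y) mm; block pocket, centre x 0, y -66 mm, 76 (x) by 50 (y) mm (block lies along tray x).
- binding_tray: Fixed grey board 104 mm (x) by 230 mm (y), 12 mm thick, pockets 6 mm deep (floor 6 mm above bench). Origin: centre of underside, z up. THREE pockets, all at x 0: round, 74 mm across, for the tub, y +64 mm; middle one for the gauge, y -12 mm, 66 (x) by 38 (y) mm; end one for a block, y -76 mm, 76 (x) by 50 (y) mm. Gauge and block lie along tray x, either way round.
- file_guide: Edge filing guide: blue body 44 mm wide (x) and 88 mm long (y), 26 mm high, with a black knob 24 mm across on top (to 34 mm); with its silver tip it is 100 mm long overall in y, from -50 to +50 mm. Grasp it across x. Origin at the centre of its underside; z up. 0.14 kg. Either way round in its pocket.
- block_a: Plain black rubber abrasive block, 34 mm (x) by 60 mm (y) by 22 mm high, flat sides. There are two alike, block_a and block_b, and either may go in either kit. Origin at the centre of its underside; z up. 0.06 kg.
- block_b: Plain black rubber abrasive block, 34 mm (x) by 60 mm (y) by 22 mm high, flat sides. There are two alike, block_a and block_b, and either may go in either kit. Origin at the centre of its underside; z up. 0.06 kg.
- gauge: Pale grey metal wear gauge: a block 22 mm (x) by 50 mm (y) by 18 mm high, with a knurled screw 14 mm across standing on it at y -10 mm, to 28 mm high. Grasp it across x. Origin at the centre of its underside; z up. 0.11 kg.
- screw_tub: Round tub, cream with a red screw lid, 58 mm across the lid (from 40 mm up), 55 mm across the body, 55 mm high, standing upright. The lid is fixed. Origin at the centre of its underside; z up. 0.18 kg.
- wax: Violet block of wax, 35 mm (x) by 75 mm (y) by 22 mm high, in no kit: it stays where it lies. Origin at the centre of its underside.
- whetstone: Flat grey whetstone, 25 mm (x) by 60 mm (y) by 13 mm high, in no kit: it stays where it lies. Origin at the centre of its underside.
Mind the look-alikes: they are no part of the job. What is shaped like the block_a but turquoise is not meant.

How it is judged:
By the outcome, as a careful person would: the job done as asked, in the order asked, and still so for the second after the job is handed in, with the robot touching nothing.
It also fails if it takes over 120 s, if anything falls off the work surface, if the arm or the gripper's body presses on something with over 40 N, if the wrist force passes 120 N, or if a joint passes its speed limit or range.

ROBOT

A 6-joint arm with a two-finger parallel gripper is mounted at the origin on a cart in front of the work surface, level with it; the furniture and walls round the work are solid. World frame = base frame: x ahead of the robot, y to its left, z up, the work surface at z = 0. Lengths are in m, angles in rad, forces in N, time in s.
With the tool pointing down it reaches from about 0.35 to 0.975 m from the base axis. Payload 4.9 kg.
Tool frame: the origin (TCP) lies at the very end of the fingers, on their centre line; the grasp point (between the pads) lies 19 mm behind it (ctrl.grip_point_offset is the distance from the TCP to the grasp point, in m); z points along the fingers, y is the line along which they close (so a half turn about z gives the same grasp; the last joint's range is limited). The gripper opens to 85 mm and grips with 20 to 120 N. Pads are 22 mm wide; open, the fingers measure 114 mm over their backs; the gripper's body (76 mm by 85 mm) begins 54 mm behind the grasp point. The pads swing forward as they close: fully open they stand 13 mm farther back than shut.
Start: joints at [1.203, 0.053, 1.613, -0, 1.476, -0.119], TCP at [0.154, 0.606, 0.231] pointing down, gripper open.
Joint ranges: [-3.01, 3.01], [-1.01, 2.22], [0.06, 2.58], [-1.02, 4.17], [0.09, 2.62], [-3.14, 3.14]. Speed limits (rad/s): [2.57, 2.57, 3.14, 3.14, 3.14, 3.14].

INTERFACE

Orientations are given as a rotation vector (axis times angle).
In Python, from station import ctrl gives the robot as it stands.
- The arm moves only by the tool send_rows, never from a script. Its argument "rows" is a list of rows, each a list of 3 entries, a list of its own where there are three numbers: the finger opening in cm, from 0 to 8.54, then the shift along the tool's x, y, z in cm, then the turn about the tool's z in degrees. A call has 1 to 10 rows; each row shifts and turns the commanded pose from where the row before left it, along the tool's axes as they then stand; what a row does not reach is not made up. A row lasts 1/8 s, in which the tool goes at most 62.5 mm and 10.7 degrees, less where a joint would pass 70% of its speed; a pose out of reach is approached as far as the arm can. A call with a gripper value outside its range is refused whole. The fingers move at their own pace and stop on an object; "newtons" is the grip in N (left out, the last holds). Time passes only in rows, so rows that do not move let the fingers close. It gives the time, the measured TCP pose, the force, the opening and the grip force at its end, in the units of the state.
- ctrl.get_obs(): the state, without advancing time (a new reading comes with each control period).
- ctrl.get_image(name): name is "side" or "top" or "wrist"; returns a dict with "frame" (420x560x3 uint8, red, green, blue), "range_z" (420x560 float32, m along the optical axis (not along the pixel's ray), 0 where there is no reading), "fx", "fy", "cx", "cy" (pixels), "cam_to_world" (4x4, takes a point from camera to world coordinates). Camera axes: x right, y down, z forward; pixel columns grow to the right and rows downward; lengths in m; the calibration is good to about 2 mm. The wrist camera is an equidistant fisheye: a pixel r from the principal point sees the ray r / f radians off the axis. A picture is of the moment at which its call begins.
- ctrl.finish_job(): hands the job in; it is judged then, once.
The state is a dict: "t": time; "q": joint angles; "dq": joint speeds; "effort": joint torques, N m; "tool_pos": TCP position; "tool_rot": TCP orientation; "contact_force": force on the tool from outside, world axes, zero at the start; "wrist_torque": the same for the moment, N m; "opening": finger opening in m; "grip_force": force on a finger pad.
Only numpy, scipy, OpenCV 4.12 (cv2) and the standard library are available. Lean on these libraries where they do the work, as an engineer would, in place of code of your own. Each camera call takes 0.05 s, during which the arm holds its last target. There are 200 camera calls.

## Working session

There is one attempt and no reset: what is moved stays moved. The work goes in short steps, Python scripts to look and compute and a tool call to move; the robot and the scene stay as the last step left them, time stands still between calls to the robot, and variables do not carry over. Pictures are saved under pics/ and viewed, at most 14 in all, crops included, and the job is handed in when it is done.

Besides the shell and the picture viewer there is one more tool, called as name(argument=value, ...), one argument or row to a line, values as JSON. send_rows: Moves the arm, as the interface text tells. Its arguments: {"type":"object","properties":{"rows":{"type":"array","items":{"type":"array"}},"newtons":{"type":"number"}},"required":["rows"]}

```bash
mkdir -p pics; python3 - <<'E'
from station import ctrl
import cv2,numpy as np
for n in("top","side"):
    d=ctrl.get_image(n); cv2.imwrite(f"pics/{n}0.png",cv2.resize(d["frame"][:,:,::-1],(800,600),interpolation=cv2.INTER_CUBIC))
    np.savez(f"{n}0.npz",**d); print(n,d["fx"],d["cx"],d["cy"],np.round(d["cam_to_world"],3).tolist())
print(ctrl.get_obs())
E
```

```text
top 527.5203184265588 276.917160550478 203.94452436688107 [[0.012, -0.997, 0.079, 0.371], [-1.0, -0.011, 0.016, -0.014], [-0.015, -0.079, -0.997, 1.481], [0.0, 0.0, 0.0, 1.0]]
side 505.37849422750685 286.35515744157425 205.67254281259522 [[-0.985, -0.144, 0.097, 0.331], [-0.173, 0.852, -0.494, 0.61], [-0.012, -0.503, -0.864, 1.149], [0.0, 0.0, 0.0, 1.0]]
{'t': 0.1, 'q': array([ 1.20299887e+00,  5.33058400e-02,  1.61419145e+00,  1.15751483e-05,
        1.47599845e+00, -1.19049335e-01]), 'dq': array([ 5.13622622e-04, -3.95431265e-04, -4.53291044e-03, -4.85676949e-05,
       -1.33132491e-03, -1.80616394e-04]), 'effort': array([ 4.57820875e-06, -3.94902313e+01, -3.71362531e+01, -5.86515898e-05,
        3.86820422e-03, -3.45547335e-05]), 'tool_pos': array([0.1536864 , 0.60521379, 0.2301559 ]), 'tool_rot': array([-3.89669314e-01, -3.11685767e+00,  2.89644176e-03]), 'contact_force': array([-1.00595352,  0.38413327,  0.24126944]), 'wrist_torque': array([-0.04355571, -0.01686618, -0.02681542]), 'grip_force': 0.0, 'opening': 0.08549379208600447}
```

View pics/top0.png

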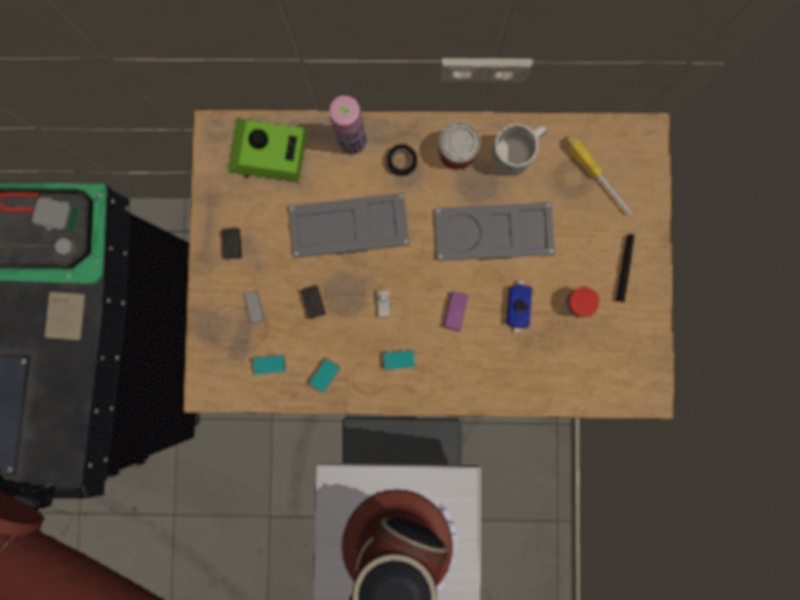

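View pics/side0.png

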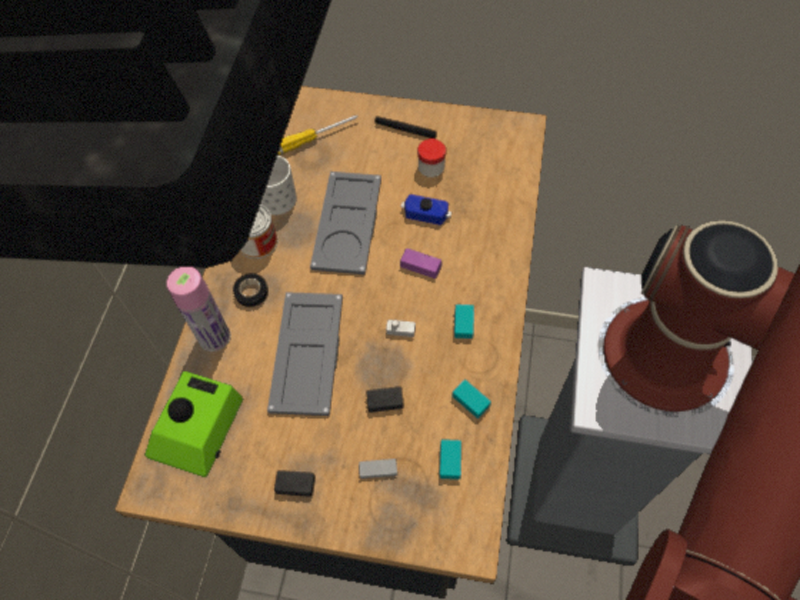

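The top view shows, in pixels of the 800x600 picture:
- Edge tray at (350,225) and binding tray at (494,231).
- Black blocks at (232,243) and (313,302). The turquoise look-alikes at (268,365), (324,376) and (398,360) are excluded by colour.
- Pale gauge with its screw at (383,304). The flat grey one at (254,307) is the whetstone.
- Wax at (456,311), file guide at (519,306) and tub at (583,302).

The side view agrees.

```bash
cat > h.py <<'E'
import numpy as np,cv2
from scipy.spatial.transform import Rotation as R
def cloud(d):
    z=d["range_z"];v,u=np.mgrid[:z.shape[0],:z.shape[1]]
    fx,fy,cx,cy=[float(d[k]) for k in("fx","fy","cx","cy")]
    P=np.stack([(u-cx)/fx*z,(v-cy)/fy*z,z],-1);T=d["cam_to_world"]
    return P@T[:3,:3].T+T[:3,3]
def plane(d,u,v,h):   # pixel(s) -> world on plane z=h
    T=d["cam_to_world"];r=np.stack([(u-d["cx"])/d["fx"],(v-d["cy"])/d["fy"],np.ones_like(u,float)],-1)@T[:3,:3].T
    return T[:3,3]+r*((h-T[2,3])/r[...,2])[...,None]
def seg(d,uv,h,win,tol=40):
    """colour blob round the seed -> minAreaRect on plane h: x,y mm, size, angle of long side"""
    f=cv2.cvtColor(d["frame"],cv2.COLOR_RGB2LAB).astype(int);u,v=uv
    hsv=f; s=np.median(hsv[v-1:v+2,u-1:u+2].reshape(-1,3),0)
    m=(np.abs(hsv-s)*[.6,1.5,1.5]).sum(-1)<tol
    w=np.zeros_like(m);w[v-win:v+win+1,u-win:u+win+1]=1
    n,l=cv2.connectedComponents((m&w).astype(np.uint8)); k=l==l[v,u]
    vv,uu=np.nonzero(k);p=plane(d,uu,vv,h)[:,:2]*1000
    (c,sz,a)=cv2.minAreaRect(p.astype(np.float32))
    if sz[0]<sz[1]:a+=90
    return np.round(c,1),np.round(p.mean(0),1),np.round(sz,1),round((a+90)%180-90,1),k.sum()
E
python3 - <<'E'
from h import *
d=dict(np.load("top0.npz"));s=.7
P=cloud(d)
print("bench z",np.median(P[230:280,140:460,2]))
for n,uv,h,w in[("blkL",(232,243),.022,16),("blkM",(313,302),.022,16),("gauge",(383,309),.018,14),("guide",(519,315),.026,22),("tub",(583,302),.055,16),("wax",(456,311),.022,20),("whet",(254,307),.013,16),("edge",(382,225),.012,50),("bind",(490,248),.012,50)]:
    print(n,*seg(d,(round(uv[0]*s),round(uv[1]*s)),h,w,25 if n in("gauge","whet") else 40))
f=d["frame"][:,:,::-1]
a=cv2.resize(f[125:230,140:430],(800,290),interpolation=cv2.INTER_CUBIC)
e=dict(np.load("side0.npz"))["frame"][:,:,::-1]
b=cv2.resize(e[190:355,180:360],(327,300),interpolation=cv2.INTER_CUBIC)
c=np.zeros((600,800,3),np.uint8);c[:290]=a;c[300:,:327]=b
b=cv2.resize(e[80:205,180:360],(432,300),interpolation=cv2.INTER_CUBIC);c[300:,340:772]=b
cv2.imwrite("pics/c0.png",c)
E
```

```text
bench z 0.0010860655941028474
blkL [578.3 333.4] [577.8 333.7] [57.  36.6] 1.6 281
blkM [465.4 171.5] [465.4 171.6] [58.5 36.2] 17.9 271
gauge [464.2  32.4] [462.9  32.4] [50.2 19.5] 0.7 138
guide [ 461.4 -229.3] [ 461.2 -229.4] [39.3 78. ] -4.2 333
tub [ 469.  -346.8] [ 469.5 -347.2] [51.1 54.2] -0.3 323
wax [ 451.2 -107. ] [ 451.  -106.9] [31.8 71.3] -12.2 297
whet [454.6 287.4] [454.5 287.6] [60.7 26.9] 13.7 206
edge [618.9  87.4] [619.3  85.2] [110.2 197.7] -82.3 2593
bind [ 635.9 -179.9] [ 619.4 -177.2] [164.2 236.3] -87.7 3619
```

View pics/c0.png

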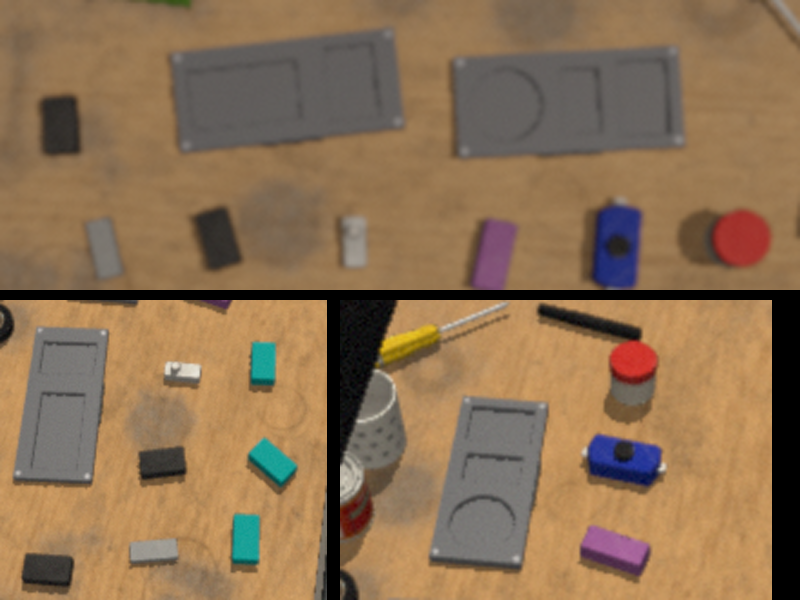

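The crop confirms that both black blocks are plain black, with the turquoise ones clearly different. It also shows the gauge's screw, the whetstone without one, and both trays with their +y end to the left (world +y). Next I work out the tray poses from the corner screws and plan the move to the file guide.

```bash
cat >> h.py <<'E'
def plan(x,y,z,yaw):
    """mm, deg (direction of the closing line): turn first, then shift in tool axes"""
    from station import ctrl
    o=ctrl.get_obs();Rm=R.from_rotvec(o["tool_rot"]).as_matrix();p=o["tool_pos"]*1000
    a=np.degrees(np.arctan2(Rm[1,1],Rm[0,1]))
    t=-((yaw-a+90)%180-90)
    R2=Rm@R.from_euler("z",t,degrees=True).as_matrix()
    dlt=R2.T@(np.array([x,y,z])-p)
    print("pos",p.round(1),"yaw",round(a,1),"tilt",Rm[:,2].round(3),"q6",o["q"][5].round(2),"open",o["opening"].round(4),"F",o["contact_force"].round(1),"t",round(o["t"],1))
    print("turn",round(t,1),"shift cm",(dlt/10).round(2))
def tray(T,dx,dy):
    c,a=T;r=np.radians(a);return np.round([c[0]+dx*np.cos(r)-dy*np.sin(r),c[1]+dx*np.sin(r)+dy*np.cos(r)],1)
E
python3 - <<'E'
from h import *
d=dict(np.load("top0.npz"));g=cv2.cvtColor(d["frame"],cv2.COLOR_RGB2GRAY).astype(float)
for n,S in(("edge",[(177,58),(390,35),(398,122),(186,146)]),("bind",[(459,63),(673,51),(679,140),(464,152)])):
    Q=[]
    for u,v in S:
        u=round(u*290/800+140);v=round(v*105/290+125)
        w=g[v-3:v+4,u-3:u+4];w=np.clip(w-np.median(w)-8,0,None);vv,uu=np.mgrid[v-3:v+4,u-3:u+4]
        Q.append(((uu*w).sum()/w.sum(),(vv*w).sum()/w.sum()))
    Q=np.array(Q);p=plane(d,Q[:,0],Q[:,1],.012)[:,:2]*1000
    l=(p[0]+p[3]-p[1]-p[2])/2;print(n,p.round(0).tolist(),p.mean(0).round(1),np.degrees(np.arctan2(l[1],l[0])).round(1)-90,np.linalg.norm(l))
plan(461,-229,120,85.8)
E
```

```text
edge [[654.0, 219.0], [675.0, -7.0], [583.0, -14.0], [554.0, 206.0]] [616.5 101. ] 6.400000000000006 224.43352614238117
bind [[652.0, -70.0], [nan, nan], [570.0, -295.0], [552.0, -77.0]] [nan nan] nan nan<stdin>:8: RuntimeWarning: invalid value encountered in scalar divide
Traceback (most recent call last):
  File "h.py", line 30, in plan
    print("pos",p.round(1),"yaw",round(a,1),"tilt",Rm[:,2].round(3),"q6",o["q"][5].round(2),"open",o["opening"].round(4),"F",o["contact_force"].round(1),"t",round(o["t"],1))
                                                                                                   ^^^^^^^^^^^^^^^^^^
AttributeError: 'float' object has no attribute 'round'
```

```bash
sed -i 's/o\["opening"\].round(4)/round(float(o["opening"]),4)/' h.py
python3 - <<'E'
from h import *
d=dict(np.load("top0.npz"));S=cv2.cvtColor(d["frame"],cv2.COLOR_RGB2LAB)[:,:,2].astype(int)-128
for n,(u0,u1,v0,v1) in(("edge",(194,294,130,184)),("bind",(297,396,136,186))):
    m=np.zeros(S.shape,np.uint8);m[v0:v1,u0:u1]=S[v0:v1,u0:u1]<9
    m=cv2.morphologyEx(m,cv2.MORPH_OPEN,np.ones((5,5)));m=cv2.morphologyEx(m,cv2.MORPH_CLOSE,np.ones((5,5)))
    vv,uu=np.nonzero(m);p=plane(d,uu,vv,.012)[:,:2]*1000
    w,V=np.linalg.eigh(np.cov(p.T));l=V[:,1];l=l*np.sign(l[1])
    print(n,p.mean(0).round(1),cv2.minAreaRect(p.astype(np.float32)),"yaw",np.degrees(np.arctan2(l[1],l[0]))-90,"len",np.sqrt(12*w))
plan(461,-229,120,85.8)
E
```

```text
edge [617.5 104.7] ((616.7499389648438, 104.87799835205078), (104.27761840820312, 228.28399658203125), 7.057711124420166) yaw 7.219804823425022 len [102.17721649 227.38859161]
bind [ 608.7 -181.8] ((608.447998046875, -181.58567810058594), (103.83456420898438, 228.72195434570312), 3.2405905723571777) yaw 3.722748470481889 len [102.19267834 227.81044731]
pos [153.7 605.2 230.2] yaw 75.7 tilt [-0.001 -0.002 -1.   ] q6 -0.12 open 0.0855 F [-1.   0.4  0.2] t 0.1
turn -10.1 shift cm [-36.76 -80.93  11.14]
```

send_rows(
  rows=[
    [8.54,[0,0,0],-10],
    [8.54,[-4.5,-4.2,0],0],
    [8.54,[-4.5,-4.2,0],0],
    [8.54,[-4.5,-4.2,0],0],
    [8.54,[-4.5,-4.2,0],0],
    [8.54,[-4.5,-4.2,0],0],
    [8.54,[-4.5,-4.2,0],0],
    [8.54,[-4.5,-4.2,0],0],
    [8.54,[-4.5,-4.2,0],0],
  ],
  newtons=40,
)

```text
t: 1.23
tool_pos: [0.4888, 0.2422, 0.2309]
tool_rot: [-0.117, -3.139, -0.0]
contact_force: [1.3, 1.1, 0.6]
opening: 0.0852
grip_force: 0.0
```

send_rows(
  rows=[
    [8.54,[0,-5.9,1],0],
    [8.54,[0,-5.9,1],0],
    [8.54,[0,-5.9,1],0],
    [8.54,[0,-5.9,1],0],
    [8.54,[0,-5.9,1],0],
    [8.54,[0,-5.9,1],0],
    [8.54,[0,-5.9,1],0],
    [8.54,[0,-5.9,1],0],
    [8.54,[0,0,0],0],
    [8.54,[0,0,0],0],
  ],
)

```text
t: 2.48
tool_pos: [0.4526, -0.2265, 0.1508]
tool_rot: [-0.118, -3.139, -0.002]
contact_force: [-0.6, -0.7, -0.3]
opening: 0.0851
grip_force: 0.0
```

```bash
python3 - <<'E'
from h import *
from station import ctrl
plan(461,-229,9,85.8)
d=ctrl.get_image("wrist");cv2.imwrite("pics/w1.png",d["frame"][:,:,::-1])
print(d["fx"],d["cx"],d["cy"],d["cam_to_world"].round(3).tolist())
E
```

```text
pos [ 452.6 -226.5  150.8] yaw 85.7 tilt [-0.001  0.001 -1.   ] q6 -2.11 open 0.0851 F [-0.6 -0.7 -0.3] t 2.5
turn -0.1 shift cm [-0.87 -0.2  14.18]
325.19226210127806 281.46178070709715 217.14865691782876 [[0.075, 0.95, 0.304, 0.374], [0.997, -0.071, -0.023, -0.221], [-0.0, 0.305, -0.952, 0.293], [0.0, 0.0, 0.0, 1.0]]
```

View pics/w1.png

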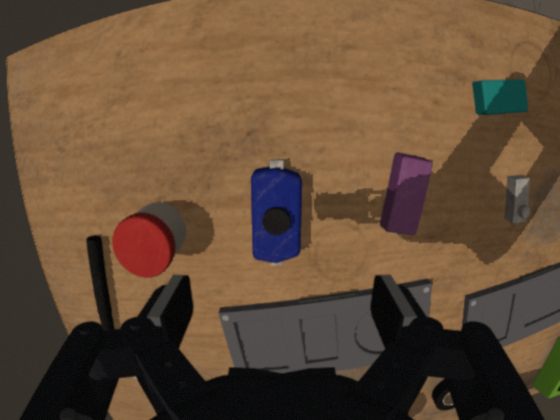

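The wrist view shows the guide with its body top centred near (276,215) and nothing between the fingers' paths. I refine the pose with the fisheye model.

```bash
cat >> h.py <<'E'
def wplane(d,u,v,h):
    T=d["cam_to_world"];x=(u-d["cx"])/d["fx"];y=(v-d["cy"])/d["fy"];r=np.hypot(x,y)+1e-9
    ray=np.stack([np.sin(r)*x/r,np.sin(r)*y/r,np.cos(r)],-1)@T[:3,:3].T
    return T[:3,3]+ray*((h-T[2,3])/ray[...,2])[...,None]
def wseg(d,mask,h):
    n,l,st,_=cv2.connectedComponentsWithStats(mask.astype(np.uint8));k=1+np.argmax(st[1:,4])
    vv,uu=np.nonzero(l==k);p=wplane(d,uu,vv,h)[:,:2]*1000
    c,sz,a=cv2.minAreaRect(p.astype(np.float32))
    if sz[0]<sz[1]:a+=90
    return np.round(c,1),np.round(sz,1),"long axis",round((a+90)%180-90,1),"px",st[k].tolist()
E
python3 - <<'E'
from h import *
from station import ctrl
d=ctrl.get_image("wrist");f=d["frame"].astype(int)
m=(f[:,:,2]>f[:,:,0]+50)&(f[:,:,2]>f[:,:,1]+50); m[:,:230]=0;m[:,330:]=0
print(wseg(d,m,.026))
E
```

```text
(array([ 459.8, -232.5]), array([40.1, 82.1]), 'long axis', -4.4, 'px', [251, 170, 48, 91, 3113])
```

send_rows(
  rows=[
    [8.54,[-0.8,-0.4,4],0],
    [8.54,[0,0,4],0],
    [8.54,[0,0,3],0],
    [8.54,[0,0,2],0],
    [8.54,[0,0,1.1],0],
    [8.54,[0,0,0],0],
  ],
)

```text
t: 3.32
tool_pos: [0.4606, -0.2304, 0.01]
tool_rot: [-0.114, -3.139, -0.001]
contact_force: [-0.8, 0.8, -0.5]
opening: 0.0855
grip_force: 0.0
```

send_rows(
  rows=[
    [3.5,[0,0,0],0],
    [3.5,[0,0,0],0],
    [3.5,[0,0,0],0],
    [3.5,[0,0,0],0],
    [3.5,[0,0,0],0],
    [3.5,[0,0,0],0],
  ],
)

```text
t: 4.08
tool_pos: [0.4615, -0.232, 0.0116]
tool_rot: [0.117, 3.138, -0.002]
contact_force: [-0.6, -0.2, 5.3]
opening: 0.0423
grip_force: 41.8
```

send_rows(
  rows=[
    [3.5,[0,0,-3],0],
    [3.5,[0,0,-4],0],
    [3.5,[0,0,-4],10],
    [3.5,[0,0,0],10],
    [3.5,[0,0,0],10],
    [3.5,[0,0,0],10],
    [3.5,[0,0,0],10],
    [3.5,[0,0,0],10],
    [3.5,[0,0,0],10],
    [3.5,[0,0,0],9],
  ],
)

```text
t: 5.32
tool_pos: [0.4598, -0.2308, 0.1191]
tool_rot: [-2.092, -2.341, 0.0]
contact_force: [0.1, -0.2, -2.5]
opening: 0.0421
grip_force: 41.6
```

```bash
python3 - <<'E'
from h import *
E=((617,104.8),6.9)
g=tray(E,0,45);print(g);plan(*g,60,6.9)
E
```

```text
[611.6 149.5]
pos [ 459.8 -230.8  119.1] yaw 6.4 tilt [-0.002  0.001 -1.   ] q6 -0.72 open 0.0421 F [ 0.1 -0.2 -2.5] t 5.3
turn -0.5 shift cm [35.92 19.64  5.93]
```

send_rows(
  rows=[
    [3.5,[4.5,2.4,0],0],
    [3.5,[4.5,2.5,0],0],
    [3.5,[4.5,2.5,0],0],
    [3.5,[4.5,2.5,0],0],
    [3.5,[4.5,2.5,0],0],
    [3.5,[4.5,2.5,0],0],
    [3.5,[4.5,2.5,0],0],
    [3.5,[4.4,2.3,2],0],
    [3.5,[0,0,4],0],
    [3.5,[0,0,0],0],
  ],
)

```text
t: 6.58
tool_pos: [0.6098, 0.1483, 0.0549]
tool_rot: [-2.081, -2.344, 0.013]
contact_force: [0.3, 0.1, -1.8]
opening: 0.0429
grip_force: 41.7
```

```bash
python3 - <<'E'
from h import *
from station import ctrl
E=((617,104.8),6.9)
plan(*tray(E,0,45),17.5,6.9)
d=ctrl.get_image("wrist");cv2.imwrite("pics/w2.png",d["frame"][:,:,::-1])
E
```

```text
pos [609.8 148.3  54.9] yaw 6.8 tilt [-0.011 -0.001 -1.   ] q6 0.0 open 0.0429 F [ 0.3  0.1 -1.8] t 6.6
turn -0.1 shift cm [0.1  0.24 3.73]
```

View pics/w2.png

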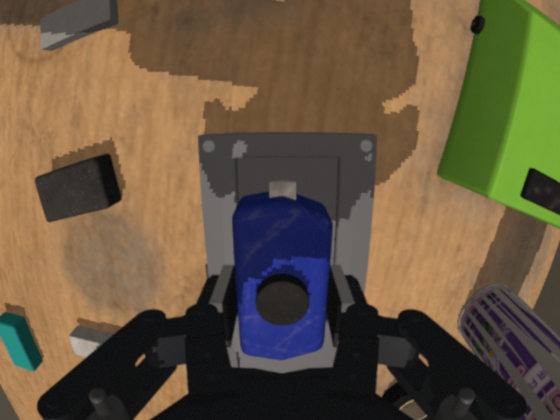

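The view shows the guide held square between the fingers. The pocket edges are at x of about 237 and 339, and the tray screws are at (208,147) and (366,146).

```bash
python3 - <<'E'
from h import *
from station import ctrl
E=((617,104.8),6.9)
d=ctrl.get_image("wrist")
p=wplane(d,np.array([208.,366,237,339,204,376]),np.array([147.,146,158,158,134,134]),.012)[:,:2]*1000
r=np.radians(6.9);q=(p-E[0])@np.array([[np.cos(r),-np.sin(r)],[np.sin(r),np.cos(r)]])
print(p.round(1).tolist(),"in tray:",q.round(1).tolist())
v=p[0]-p[1];print("yaw est",np.degrees(np.arctan2(-v[1],-v[0])),np.degrees(np.arctan2(v[1],v[0])))
o=ctrl.get_obs();print(((o["tool_pos"][:2]*1000-E[0])@np.array([[np.cos(r),-np.sin(r)],[np.sin(r),np.cos(r)]])).round(1))
E
```

```text
[[561.3, 203.4], [653.4, 215.2], [579.2, 198.5], [638.4, 205.7], [558.3, 210.9], [658.4, 223.2]] in tray: [[-43.4, 104.6], [49.4, 105.2], [-26.3, 97.6], [33.4, 97.6], [-45.6, 112.4], [55.3, 112.6]]
yaw est 7.284464073668737 -172.71553592633128
[ 1.6 43.2]
```

send_rows(
  rows=[
    [3.5,[0,0,1.5],0],
    [3.5,[0,0,1.2],0],
    [3.5,[0,0,0.6],0],
    [3.5,[0,0,0.3],0],
    [3.5,[0,0,0.1],0],
    [3.5,[0,0,0],0],
  ],
)

```text
t: 7.42
tool_pos: [0.6144, 0.1484, 0.0236]
tool_rot: [2.087, 2.348, 0.001]
contact_force: [0.4, -0.5, -1.6]
opening: 0.0421
grip_force: 41.7
```

send_rows(
  rows=[
    [3.5,[0,0,0.4],0],
    [3.5,[0,0,0.15],0],
    [3.5,[0,0,0],0],
  ],
)

```text
t: 7.8
tool_pos: [0.6141, 0.1483, 0.0178]
tool_rot: [2.087, 2.348, 0.0]
contact_force: [0.2, -0.2, -3.1]
opening: 0.0424
grip_force: 41.7
```

send_rows(
  rows=[
    [3.5,[0,0,0.1],0],
    [5.6,[0,0,0],0],
    [5.6,[0,0,0],0],
    [5.6,[0,0,0],0],
    [5.6,[0,0,-2],0],
    [5.6,[0,0,-4],0],
    [8.54,[0,0,-5],0],
    [8.54,[0,0,-2],0],
    [8.54,[0,0,0],0],
  ],
)

```text
t: 8.93
tool_pos: [0.6155, 0.1485, 0.1495]
tool_rot: [2.085, 2.346, 0.006]
contact_force: [-0.2, 0.1, -0.1]
opening: 0.0853
grip_force: 0.0
```

```bash
python3 - <<'E'
from h import *
from station import ctrl
plan(465.4,171.5,100,107.9)
d=ctrl.get_image("wrist");cv2.imwrite("pics/w3.png",d["frame"][:,:,::-1])
E
```

```text
pos [615.5 148.5 149.5] yaw 6.7 tilt [ 0.005  0.001 -1.   ] q6 0.0 open 0.0853 F [-0.2  0.1 -0.1] t 8.9
turn 78.8 shift cm [-13.59  -6.81   4.88]
```

View pics/w3.png

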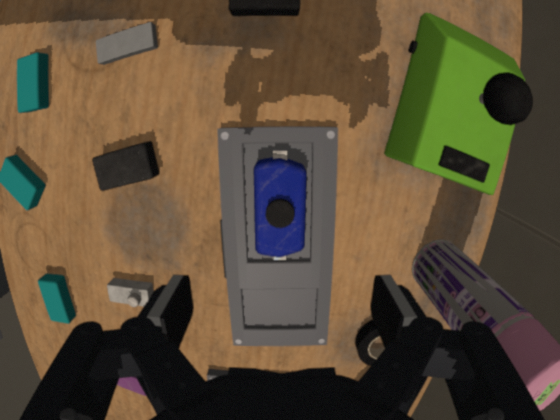

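The guide lies flat inside the long pocket. All four tray screws are visible, at (225,135), (331,134), (238,341) and (321,341), and the nearer block is at (126,166).

```bash
python3 - <<'E'
from h import *
from station import ctrl
d=ctrl.get_image("wrist")
p=wplane(d,np.array([225.,331,238,321]),np.array([135.,134,341,341]),.012)[:,:2]*1000
l=p[0]+p[1]-p[2]-p[3];print(p.round(1).tolist(),p.mean(0),np.degrees(np.arctan2(l[1],l[0]))-90,np.linalg.norm(l)/2)
m=np.zeros((420,560),bool);m[135:195,88:165]=d["frame"][135:195,88:165].max(-1)<60
print(wseg(d,m,.022))
E
```

```text
[[558.7, 204.8], [648.4, 216.1], [584.8, -9.3], [674.6, 1.5]] [616.61749172 103.24490107] 6.955728627307565 215.93648718789728
(array([470.2, 171.8]), array([65.6, 32.8]), 'long axis', 16.8, 'px', [94, 141, 67, 49, 2199])
```

send_rows(
  rows=[
    [8.54,[0,0,0],10],
    [8.54,[0,0,0],10],
    [8.54,[0,0,0],10],
    [8.54,[0,0,0],10],
    [8.54,[0,0,0],10],
    [8.54,[0,0,0],10],
    [8.54,[0,0,0],10],
    [8.54,[0,0,0],9],
    [8.54,[0,0,0],0],
  ],
)

```text
t: 10.15
tool_pos: [0.6126, 0.1481, 0.1438]
tool_rot: [-3.103, -0.487, 0.008]
contact_force: [0.5, -0.9, 0.1]
opening: 0.0854
grip_force: 0.0
```

send_rows(
  rows=[
    [8.54,[-4.6,-2.3,1],0],
    [8.54,[-4.6,-2.3,2],0],
    [8.54,[-4.5,-2.2,2],0],
    [8.54,[0,0,4],0],
    [8.54,[0,0,0],0],
    [8.54,[0,0,0],0],
  ],
)

```text
t: 10.9
tool_pos: [0.4637, 0.1713, 0.0575]
tool_rot: [3.104, 0.486, 0.001]
contact_force: [1.1, 0.2, 0.8]
opening: 0.0855
grip_force: 0.0
```

```bash
python3 -c "
from h import *
plan(467,171.5,8,107.5)"
```

```text
pos [463.7 171.3  57.5] yaw -72.2 tilt [ 0.  0. -1.] q6 1.46 open 0.0855 F [1.1 0.2 0.8] t 10.9
turn 0.3 shift cm [0.32 0.08 4.95]
```

send_rows(
  rows=[
    [8.54,[0.3,0.1,2],0],
    [8.54,[0,0,2],0],
    [8.54,[0,0,0.9],0],
    [8.54,[0,0,0],0],
    [2.6,[0,0,0],0],
    [2.6,[0,0,0],0],
    [2.6,[0,0,0],0],
    [2.6,[0,0,0],0],
    [2.6,[0,0,0],0],
    [2.6,[0,0,0],0],
  ],
)

```text
t: 12.15
tool_pos: [0.4667, 0.1715, 0.0086]
tool_rot: [-3.104, -0.485, -0.002]
contact_force: [-0.9, 0.9, 5.3]
opening: 0.0328
grip_force: 41.7
```

send_rows(
  rows=[
    [2.6,[0,0,-2],0],
    [2.6,[0,0,-4],0],
    [2.6,[0,0,-3],10],
    [2.6,[0,0,0],0],
    [2.6,[0,0,0],0],
  ],
)

```text
t: 12.78
tool_pos: [0.465, 0.1711, 0.0962]
tool_rot: [3.134, 0.215, -0.004]
contact_force: [-0.3, 0.4, -0.9]
opening: 0.0328
grip_force: 41.1
```

```bash
python3 -c "
from h import *
g=tray(((616.7,103.8),6.95),0,-66);print(g)
plan(*g,60,96.95)"
```

```text
[624.7  38.3]
pos [465.  171.1  96.2] yaw -82.1 tilt [-0.002 -0.001 -1.   ] q6 1.64 open 0.0328 F [-0.3  0.4 -0.9] t 12.8
turn 0.9 shift cm [14.26 15.11  3.59]
```

send_rows(
  rows=[
    [2.6,[3.6,3.8,0],1],
    [2.6,[3.6,3.8,0],0],
    [2.6,[3.6,3.8,0],0],
    [2.6,[3.5,3.7,1.6],0],
    [2.6,[0,0,2],0],
    [2.6,[0,0,0],0],
    [2.6,[0,0,0],0],
  ],
)

```text
t: 13.65
tool_pos: [0.625, 0.0397, 0.0609]
tool_rot: [-3.136, -0.187, 0.003]
contact_force: [0.8, 0.4, 0.4]
opening: 0.0326
grip_force: 41.1
```

```bash
python3 - <<'E'
from h import *
from station import ctrl
plan(*tray(((616.7,103.8),6.95),0,-66),14.5,96.95)
d=ctrl.get_image("wrist");cv2.imwrite("pics/w4.png",d["frame"][:,:,::-1])
E
```

```text
pos [625.   39.7  60.9] yaw -83.2 tilt [-0.002  0.    -1.   ] q6 1.4 open 0.0326 F [0.8 0.4 0.4] t 13.7
turn -0.1 shift cm [-0.04  0.14  4.64]
```

View pics/w4.png

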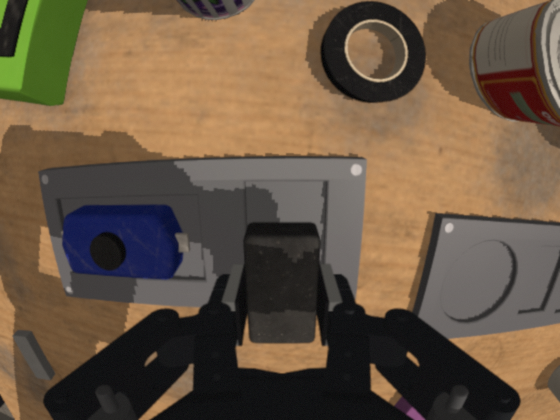

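The block is held square above its pocket (edges at x of about 245 and 326), so I lower it.

send_rows(
  rows=[
    [2.6,[0,0.1,2],0],
    [2.6,[0,0,1.5],0],
    [2.6,[0,0,0.7],0],
    [2.6,[0,0,0.4],0],
    [2.6,[0,0,0],0],
    [2.6,[0,0,0],0],
  ],
)

```text
t: 14.45
tool_pos: [0.627, 0.0378, 0.0164]
tool_rot: [3.136, 0.185, 0.002]
contact_force: [-0.2, -0.7, -1.0]
opening: 0.0329
grip_force: 41.1
```

send_rows(
  rows=[
    [2.6,[0,0,0.2],0],
    [4.6,[0,0,0],0],
    [4.6,[0,0,0],0],
    [4.6,[0,0,0],0],
    [4.6,[0,0,-2],0],
    [4.6,[0,0,-4],0],
    [8.54,[0,0,-5],0],
    [8.54,[0,0,-3],0],
    [8.54,[0,0,0],0],
  ],
)

```text
t: 15.58
tool_pos: [0.6292, 0.0377, 0.1595]
tool_rot: [3.135, 0.185, 0.014]
contact_force: [-0.0, -0.7, 0.2]
opening: 0.0852
grip_force: 0.0
```

```bash
python3 - <<'E'
from h import *
from station import ctrl
plan(469,-347,130,96.95)
d=ctrl.get_image("wrist");cv2.imwrite("pics/w5.png",d["frame"][:,:,::-1])
E
```

```text
pos [629.2  37.7 159.5] yaw -83.3 tilt [ 0.009 -0.001 -1.   ] q6 1.39 open 0.0852 F [-0.  -0.7  0.2] t 15.6
turn -0.2 shift cm [-20.58  36.25   2.83]
```

View pics/w5.png

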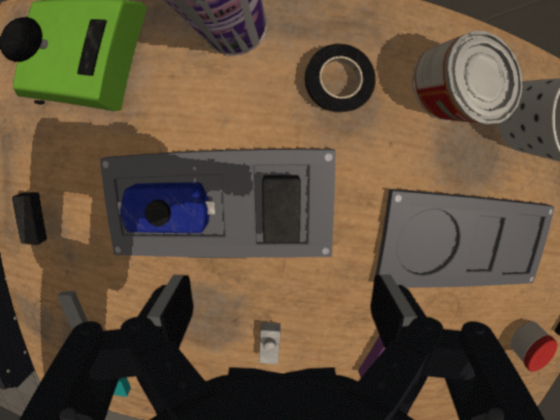

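The edge kit is complete, with both items inside their pockets. Next is the tub.

send_rows(
  rows=[
    [8.54,[-2.6,4.5,0],0],
    [8.54,[-2.6,4.5,0],0],
    [8.54,[-2.6,4.5,0],0],
    [8.54,[-2.6,4.5,0],0],
    [8.54,[-2.6,4.5,0],0],
    [8.54,[-2.6,4.6,0],0],
    [8.54,[-2.5,4.6,0],0],
    [8.54,[-2.5,4.5,1],0],
    [8.54,[0,0,0],0],
    [8.54,[0,0,0],0],
  ],
)

```text
t: 16.88
tool_pos: [0.4639, -0.3449, 0.1424]
tool_rot: [-3.134, -0.184, 0.002]
contact_force: [0.2, -0.1, 0.4]
opening: 0.0856
grip_force: 0.0
```

```bash
python3 - <<'E'
from h import *
from station import ctrl
d=ctrl.get_image("wrist");f=d["frame"].astype(int)
m=(f[:,:,0]>f[:,:,1]+60)&(f[:,:,0]>f[:,:,2]+60);m[300:]=0
print(wseg(d,m,.055))
plan(469,-347,31,96.95)
E
```

```text
(array([ 469.6, -349.8]), array([54.7, 55.9]), 'long axis', -38.1, 'px', [252, 178, 74, 73, 4153])
pos [ 464.4 -344.6  142.9] yaw -83.2 tilt [-0.001  0.002 -1.   ] q6 0.68 open 0.0855 F [-0.3  0.3  1.2] t 16.9
turn -0.2 shift cm [ 0.44  0.31 11.19]
```

send_rows(
  rows=[
    [8.54,[0.4,0.4,3],0],
    [8.54,[0,0,4],0],
    [8.54,[0,0,3],0],
    [8.54,[0,0,1.2],0],
    [8.54,[0,0,0],0],
    [5,[0,0,0],0],
    [5,[0,0,0],0],
    [5,[0,0,0],0],
    [5,[0,0,0],0],
  ],
)

```text
t: 18.05
tool_pos: [0.4702, -0.3505, 0.0342]
tool_rot: [3.134, 0.184, 0.004]
contact_force: [0.2, 0.6, 6.9]
opening: 0.0543
grip_force: 42.8
```

send_rows(
  rows=[
    [5,[0,0,-2],0],
    [5,[0,0,-4],0],
    [5,[0,0,-3],0],
    [5,[0,0,0],0],
    [5,[0,0,0],0],
  ],
)

```text
t: 18.68
tool_pos: [0.4682, -0.3488, 0.1207]
tool_rot: [-3.135, -0.185, 0.002]
contact_force: [0.1, 0.3, -1.3]
opening: 0.0542
grip_force: 42.9
```

```bash
python3 -c "
from h import *
g=tray(((608.5,-181.7),3.4),0,66);print(g)
plan(*g,90,93.4)"
```

```text
[ 604.6 -115.8]
pos [ 468.2 -348.8  120.7] yaw -83.3 tilt [-0.001  0.001 -1.   ] q6 0.69 open 0.0542 F [ 0.1  0.3 -1.3] t 18.7
turn 3.3 shift cm [ 15.   -22.44   3.08]
```

send_rows(
  rows=[
    [5,[0,0,0],3],
    [5,[2.5,-3.7,0],0],
    [5,[2.5,-3.7,0],0],
    [5,[2.5,-3.7,0],0],
    [5,[2.5,-3.8,0],0],
    [5,[2.5,-3.8,0],0],
    [5,[2.5,-3.7,1.5],0],
    [5,[0,0,2],0],
    [5,[0,0,0],0],
    [5,[0,0,0],0],
  ],
)

```text
t: 19.92
tool_pos: [0.6031, -0.1169, 0.0861]
tool_rot: [-3.14, -0.1, 0.002]
contact_force: [-0.9, 0.6, -1.0]
opening: 0.0548
grip_force: 43.0
```

```bash
python3 - <<'E'
from h import *
from station import ctrl
plan(*tray(((608.5,-181.7),3.4),0,66),41,93.4)
d=ctrl.get_image("wrist");cv2.imwrite("pics/w6.png",d["frame"][:,:,::-1])
E
```

```text
pos [ 603.1 -116.9   86.1] yaw -86.3 tilt [-0.001  0.    -1.   ] q6 1.19 open 0.0548 F [-0.9  0.6 -1. ] t 19.9
turn 0.3 shift cm [ 0.16 -0.1   4.51]
```

View pics/w6.png

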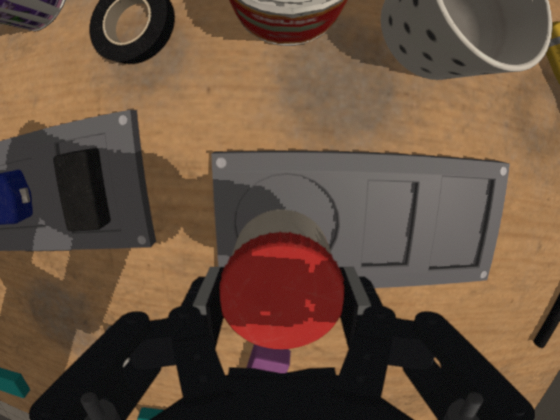

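The tub is held upright. The tray screws are at (221,162), (503,171) and (483,274), and I use the diagonal pair to check the tray pose.

```bash
python3 - <<'E'
from h import *
from station import ctrl
d=ctrl.get_image("wrist")
p=wplane(d,np.array([221.,503,483,287]),np.array([162.,171,274,176]),.012)[:,:2]*1000
l=p[0]-p[1];print(p.round(1).tolist(),(p[0]+p[2])/2,np.degrees(np.arctan2(l[1],l[0]))-90,np.linalg.norm(l))
E
```

```text
[[648.7, -73.3], [661.9, -291.4], [570.8, -296.8], [641.5, -118.8]] [ 609.78343922 -185.05079341] 3.467792953797499 218.43690529313213
```

send_rows(
  rows=[
    [5,[0.2,0.2,2],0],
    [5,[0,0,1.5],0],
    [5,[0,0,0.6],0],
    [5,[0,0,0.3],0],
    [5,[0,0,0],0],
    [5,[0,0,0],0],
  ],
)

```text
t: 20.78
tool_pos: [0.6066, -0.118, 0.0435]
tool_rot: [3.139, 0.103, 0.002]
contact_force: [0.0, -0.1, -0.9]
opening: 0.0541
grip_force: 43.0
```

send_rows(
  rows=[
    [5,[0,0,0.2],0],
    [5,[0,0,0.15],0],
    [5,[0,0,0],0],
  ],
)

```text
t: 21.15
tool_pos: [0.6065, -0.118, 0.0403]
tool_rot: [3.14, 0.103, 0.001]
contact_force: [-1.6, 0.3, 4.6]
opening: 0.0543
grip_force: 43.5
```

Contact with the pocket floor. Release, lift and move on to the gauge.

send_rows(
  rows=[
    [7.2,[0,0,0],0],
    [7.2,[0,0,0],0],
    [7.2,[0,0,0],0],
    [7.2,[0,0,-2],0],
    [7.2,[0,0,-4],0],
    [8.54,[0,0,-5],0],
    [8.54,[0,0,0],0],
  ],
)

```text
t: 22.02
tool_pos: [0.6099, -0.1191, 0.1573]
tool_rot: [3.136, 0.103, 0.019]
contact_force: [0.3, -0.2, -0.5]
opening: 0.0854
grip_force: 0.0
```

```bash
python3 -c "
from h import *
plan(463.5,32.4,120,90.7)"
```

```text
pos [ 609.9 -119.1  157.3] yaw -86.2 tilt [ 0.012 -0.004 -1.   ] q6 1.19 open 0.0854 F [ 0.3 -0.2 -0.5] t 22.0
turn 3.1 shift cm [-14.5  -15.34   3.5 ]
```

send_rows(
  rows=[
    [8.54,[0,0,0],3],
    [8.54,[-3.6,-3.8,0],0],
    [8.54,[-3.6,-3.8,0],0],
    [8.54,[-3.6,-3.8,0],0],
    [8.54,[-3.6,-3.8,1.5],0],
    [8.54,[0,0,2],0],
    [8.54,[0,0,0],0],
    [8.54,[0,0,0],0],
  ],
)

```text
t: 23.02
tool_pos: [0.4607, 0.0319, 0.1152]
tool_rot: [3.141, 0.02, 0.001]
contact_force: [-0.5, -0.6, 0.2]
opening: 0.0852
grip_force: 0.0
```

```bash
python3 - <<'E'
from h import *
from station import ctrl
plan(463.5,32.4,7,90.7)
d=ctrl.get_image("wrist");f=cv2.cvtColor(d["frame"],cv2.COLOR_RGB2LAB).astype(int)
m=(f[:,:,2]<136)&(f[:,:,0]>110);m[:150]=0;m[290:]=0;m[:,:230]=0;m[:,330:]=0
print(wseg(d,m,.018))
cv2.imwrite("pics/w7.png",d["frame"][:,:,::-1])
E
```

```text
pos [460.7  31.9 115.2] yaw -89.3 tilt [ 0.001 -0.    -1.   ] q6 1.47 open 0.0852 F [-0.5 -0.6  0.2] t 23.0
turn 0.0 shift cm [ 0.27 -0.04 10.82]
(array([464.2,  31.8]), array([48.1, 20.3]), 'long axis', 2.5, 'px', [267, 184, 29, 60, 1008])
```

View pics/w7.png

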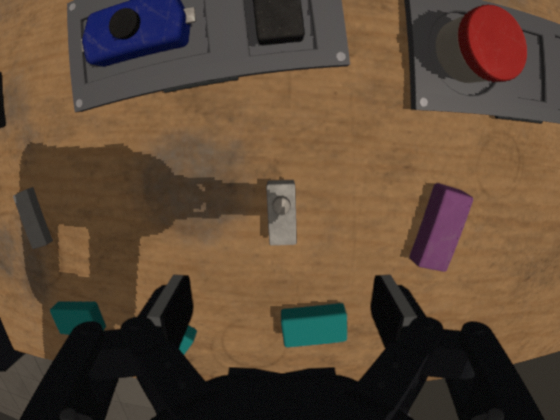

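The tub stands upright in its round pocket. The gauge is centred near (281,213) and clear of its neighbours.

send_rows(
  rows=[
    [8.54,[0.3,0,3],0],
    [8.54,[0,0,4],0],
    [8.54,[0,0,2.6],0],
    [8.54,[0,0,1.2],0],
    [5,[0,0,0],0],
    [1.5,[0,0,0],0],
    [1.5,[0,0,0],0],
    [1.5,[0,0,0],0],
    [1.5,[0,0,0],0],
    [1.5,[0,0,0],0],
  ],
)

```text
t: 24.32
tool_pos: [0.4643, 0.0322, 0.0076]
tool_rot: [3.141, 0.021, 0.004]
contact_force: [-0.6, 0.1, 6.8]
opening: 0.0209
grip_force: 40.0
```

send_rows(
  rows=[
    [1.5,[0,0,0],0],
    [1.5,[0,0,-2],0],
    [1.5,[0,0,-4],0],
    [1.5,[0,0,-4],-3],
    [1.5,[0,0,0],0],
    [1.5,[0,0,0],0],
  ],
)

```text
t: 25.08
tool_pos: [0.4622, 0.0324, 0.1052]
tool_rot: [-3.14, -0.102, 0.003]
contact_force: [-0.5, -0.1, -1.5]
opening: 0.021
grip_force: 39.1
```

```bash
python3 -c "
from h import *
g=tray(((609,-183.3),3.4),0,-13);print(g)
plan(*g,70,93.4)"
```

```text
[ 609.8 -196.3]
pos [462.2  32.4 105.2] yaw -86.3 tilt [-0.002  0.    -1.   ] q6 1.41 open 0.021 F [-0.5 -0.1 -1.5] t 25.1
turn 0.3 shift cm [13.38 23.7   3.49]
```

send_rows(
  rows=[
    [1.5,[2.3,4,0],0],
    [1.5,[2.3,4,0],0],
    [1.5,[2.2,4,0],0],
    [1.5,[2.2,4,0],0],
    [1.5,[2.2,3.9,0],0],
    [1.5,[2.2,3.8,0],0],
    [1.5,[0,0,2],0],
    [1.5,[0,0,2],0],
    [1.5,[0,0,0],0],
    [1.5,[0,0,0],0],
  ],
)

```text
t: 26.32
tool_pos: [0.6117, -0.1945, 0.0658]
tool_rot: [-3.139, -0.104, 0.002]
contact_force: [1.2, -0.0, -0.4]
opening: 0.0205
grip_force: 39.3
```

```bash
python3 - <<'E'
from h import *
from station import ctrl
plan(*tray(((609,-183.3),3.4),0,-13),14,93.4)
d=ctrl.get_image("wrist");cv2.imwrite("pics/w8.png",d["frame"][:,:,::-1])
E
```

```text
pos [ 611.7 -194.5   65.8] yaw -86.2 tilt [-0.001  0.001 -1.   ] q6 1.08 open 0.0205 F [ 1.2 -0.  -0.4] t 26.3
turn 0.4 shift cm [-0.2   0.17  5.18]
```

View pics/w8.png

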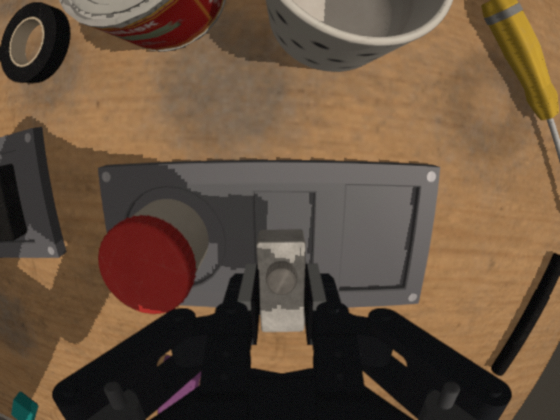

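The gauge is held square, with the middle pocket edges at x of about 253 and 314 (v of about 192). The screws are at (106,176), (431,176) and (412,297). The tub is clear of the finger.

```bash
python3 - <<'E'
from h import *
from station import ctrl
d=ctrl.get_image("wrist")
p=wplane(d,np.array([106.,431,412,253,314]),np.array([176.,176,297,192,192]),.012)[:,:2]*1000
l=p[0]-p[1];print(p.round(1).tolist(),(p[0]+p[2])/2,np.degrees(np.arctan2(l[1],l[0]))-90,np.linalg.norm(l))
print("gauge pocket edge centre",(p[3]+p[4])/2)
E
```

```text
[[648.8, -73.1], [662.3, -291.0], [570.6, -296.5], [642.6, -175.3], [645.1, -213.4]] [ 609.68112391 -184.79825978] 3.545244077883467 218.3948160134329
gauge pocket edge centre [ 643.81166503 -194.33992473]
```

send_rows(
  rows=[
    [1.5,[-0.1,0.2,2],0],
    [1.5,[0,0,1.8],0],
    [1.5,[0,0,0.7],0],
    [1.5,[0,0,0.4],0],
    [1.5,[0,0,0.2],0],
    [1.5,[0,0,0],0],
  ],
)

```text
t: 27.18
tool_pos: [0.6117, -0.1977, 0.0157]
tool_rot: [3.14, 0.103, 0.001]
contact_force: [0.1, 0.6, -1.6]
opening: 0.0206
grip_force: 39.2
```

send_rows(
  rows=[
    [1.5,[0,0,0.15],0],
    [1.5,[0,0,0],0],
    [3.3,[0,0,0],0],
    [3.3,[0,0,0],0],
    [3.3,[0,0,0],0],
    [3.3,[0,0,-2],0],
    [3.3,[0,0,-4],0],
    [8.54,[0,0,-5],0],
    [8.54,[0,0,-3],0],
    [8.54,[0,0,0],0],
  ],
)

```text
t: 28.42
tool_pos: [0.6139, -0.1986, 0.1597]
tool_rot: [3.136, 0.103, 0.013]
contact_force: [-0.3, -0.7, 0.7]
opening: 0.0846
grip_force: 0.0
```

```bash
python3 - <<'E'
from h import *
from station import ctrl
plan(578,333.5,130,91.6)
d=ctrl.get_image("wrist");cv2.imwrite("pics/w9.png",d["frame"][:,:,::-1])
E
```

```text
pos [ 613.9 -198.6  159.7] yaw -86.3 tilt [ 0.008 -0.004 -1.   ] q6 1.08 open 0.0846 F [-0.3 -0.7  0.7] t 28.4
turn 2.1 shift cm [ -2.13 -53.3    2.74]
```

View pics/w9.png

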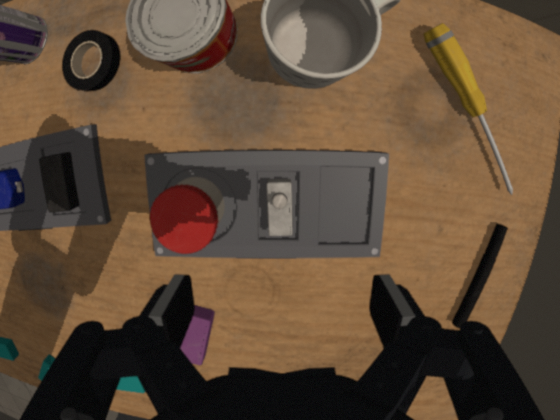

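The gauge and tub sit properly in their pockets. Next is the last black block.

send_rows(
  rows=[
    [8.54,[-0.2,-5.3,0],2],
    [8.54,[-0.2,-5.3,0],0],
    [8.54,[-0.2,-5.3,0],0],
    [8.54,[-0.2,-5.4,0],0],
    [8.54,[-0.2,-5.4,0],0],
    [8.54,[-0.2,-5.3,0],0],
    [8.54,[-0.2,-5.3,0],0],
    [8.54,[-0.2,-5.3,0],0],
    [8.54,[-0.2,-5.3,0],0],
    [8.54,[-0.2,-5.4,0],0],
  ],
)

```text
t: 29.72
tool_pos: [0.572, 0.3356, 0.1517]
tool_rot: [3.14, 0.048, -0.005]
contact_force: [1.0, 0.1, -0.4]
opening: 0.0855
grip_force: 0.0
```

send_rows(
  rows=[
    [8.54,[0,0,3],0],
    [8.54,[0,0,0],0],
    [8.54,[0,0,0],0],
  ],
)

```text
t: 30.1
tool_pos: [0.5731, 0.3338, 0.1232]
tool_rot: [3.141, 0.047, -0.002]
contact_force: [0.4, 0.1, 0.1]
opening: 0.0855
grip_force: 0.0
```

```bash
python3 - <<'E'
from h import *
from station import ctrl
plan(578,333.5,8.5,91.6)
d=ctrl.get_image("wrist")
m=d["frame"].max(-1)<60;m[:130]=0;m[280:]=0;m[:,:225]=0;m[:,335:]=0
print(wseg(d,m,.022))
E
```

```text
pos [573.1 333.8 123.2] yaw -88.3 tilt [-0.001 -0.001 -1.   ] q6 1.96 open 0.0855 F [0.4 0.1 0.1] t 30.1
turn 0.1 shift cm [ 0.51  0.03 11.47]
(array([582. , 333.8]), array([60.1, 32.7]), 'long axis', 5.6, 'px', [259, 167, 45, 76, 2676])
```

send_rows(
  rows=[
    [8.54,[0.7,0,3],-2],
    [8.54,[0,0,4],0],
    [8.54,[0,0,3],0],
    [8.54,[0,0,1.4],0],
    [8.54,[0,0,0],0],
    [2.6,[0,0,0],0],
    [2.6,[0,0,0],0],
    [2.6,[0,0,0],0],
    [2.6,[0,0,0],0],
    [2.6,[0,0,0],0],
  ],
)

```text
t: 31.4
tool_pos: [0.5813, 0.3351, 0.0112]
tool_rot: [-3.139, -0.103, -0.003]
contact_force: [-0.4, -0.4, 5.5]
opening: 0.0325
grip_force: 41.5
```

send_rows(
  rows=[
    [2.6,[0,0,0],0],
    [2.6,[0,0,-3],0],
    [2.6,[0,0,-4],0],
    [2.6,[0,0,-5],0],
    [2.6,[0,0,0],0],
    [2.6,[0,0,0],0],
  ],
)

```text
t: 32.15
tool_pos: [0.5797, 0.3344, 0.1288]
tool_rot: [3.139, 0.103, -0.002]
contact_force: [0.2, -0.7, -1.9]
opening: 0.0328
grip_force: 40.9
```

```bash
python3 -c "
from h import *
g=tray(((609.4,-184),3.5),0,-76);print(g)
plan(*g,70,93.5)"
```

```text
[ 614.  -259.9]
pos [579.7 334.4 128.8] yaw -86.3 tilt [-0.001 -0.001 -1.   ] q6 1.92 open 0.0328 F [ 0.2 -0.7 -1.9] t 32.1
turn 0.2 shift cm [-0.2  59.53  5.91]
```

send_rows(
  rows=[
    [2.6,[0,5.9,0],0],
    [2.6,[0,5.9,0],0],
    [2.6,[0,6,0],0],
    [2.6,[0,6,0],0],
    [2.6,[0,6,0],0],
    [2.6,[0,6,0],0],
    [2.6,[0,6,0],0],
    [2.6,[0,5.9,0],0],
    [2.6,[-0.1,5.9,0],0],
    [2.6,[-0.1,5.9,0],0],
  ],
)

```text
t: 33.4
tool_pos: [0.6156, -0.2603, 0.1266]
tool_rot: [-3.137, -0.102, 0.006]
contact_force: [0.3, 0.7, 0.3]
opening: 0.0328
grip_force: 40.8
```

send_rows(
  rows=[
    [2.6,[0,0,3],0],
    [2.6,[0,0,3],0],
    [2.6,[0,0,0],0],
    [2.6,[0,0,0],0],
  ],
)

```text
t: 33.9
tool_pos: [0.617, -0.2589, 0.0694]
tool_rot: [-3.139, -0.103, 0.002]
contact_force: [-0.7, 0.3, -0.0]
opening: 0.0328
grip_force: 40.8
```

```bash
python3 - <<'E'
from h import *
from station import ctrl
plan(*tray(((609.4,-184),3.5),0,-76),17.5,93.5)
d=ctrl.get_image("wrist");cv2.imwrite("pics/w10.png",d["frame"][:,:,::-1])
E
```

```text
pos [ 617.  -258.9   69.4] yaw -86.2 tilt [-0.001  0.001 -1.   ] q6 1.0 open 0.0328 F [-0.7  0.3 -0. ] t 33.9
turn 0.3 shift cm [-0.3   0.09  5.19]
```

View pics/w10.png

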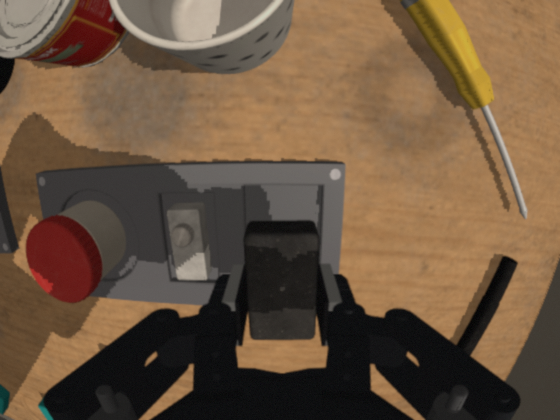

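The block is square over the end pocket (edges at x of about 245 and 322), so I lower it.

send_rows(
  rows=[
    [2.6,[-0.3,0.1,2],0],
    [2.6,[0,0,1.8],0],
    [2.6,[0,0,0.8],0],
    [2.6,[0,0,0.4],0],
    [2.6,[0,0,0],0],
    [2.6,[0,0,0],0],
  ],
)

```text
t: 34.7
tool_pos: [0.6148, -0.2606, 0.0205]
tool_rot: [3.139, 0.103, 0.002]
contact_force: [0.3, -0.5, -0.8]
opening: 0.0327
grip_force: 40.8
```

send_rows(
  rows=[
    [2.6,[0,0,0.2],0],
    [2.6,[0,0,0.2],0],
    [2.6,[0,0,0],0],
  ],
)

```text
t: 35.08
tool_pos: [0.6147, -0.2607, 0.0173]
tool_rot: [3.14, 0.103, 0.001]
contact_force: [-3.1, 0.5, 5.2]
opening: 0.0328
grip_force: 41.5
```

Floor contact. Release, lift well clear and check.

send_rows(
  rows=[
    [4.6,[0,0,0],0],
    [4.6,[0,0,0],0],
    [4.6,[0,0,0],0],
    [4.6,[0,0,-2],0],
    [4.6,[0,0,-4],0],
    [8.54,[0,0,-5],0],
    [8.54,[-2,-4,-3],0],
    [8.54,[-2,-4,0],0],
    [8.54,[0,0,0],0],
    [8.54,[0,0,0],0],
  ],
)

```text
t: 36.33
tool_pos: [0.5696, -0.1836, 0.157]
tool_rot: [3.139, 0.103, 0.002]
contact_force: [-0.3, 0.8, -0.1]
opening: 0.0857
grip_force: 0.0
```

```bash
python3 - <<'E'
from h import *
from station import ctrl
d=ctrl.get_image("wrist");cv2.imwrite("pics/w11.png",d["frame"][:,:,::-1])
print(ctrl.get_obs()["tool_pos"])
E
```

```text
[ 0.56970385 -0.18389341  0.15667024]
```

View pics/w11.png

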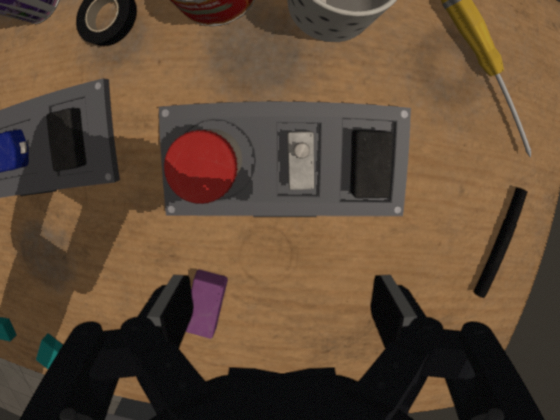

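All three pieces sit in their pockets, and the wax is untouched. I check the tub's position and the tops' heights numerically, then hand in.

```bash
python3 - <<'E'
from h import *
from station import ctrl
d=ctrl.get_image("wrist");f=d["frame"].astype(int)
m=(f[:,:,0]>f[:,:,1]+60)&(f[:,:,0]>f[:,:,2]+60);m[:90]=0;m[230:]=0;m[:,:150]=0;m[:,260:]=0
c=wseg(d,m,.061);print(c)
t=ctrl.get_image("top");P=cloud(t)
for n,x,y in(("tub",*c[0]),("gauge",620,-197),("blk",614,-260),("edgeblk",625,38),("guide",609,125),("bench",520,-50)):
    k=np.hypot(P[...,0]*1000-x,P[...,1]*1000-y)<9;q=P[k];print(n,k.sum(),"z mm",np.median(q[:,2])*1000)
b=np.array(c[0]);r=np.radians(3.5)
print("tub offset from pocket centre",b-tray(((609.4,-184),3.5),0,64))
E
```

```text
(array([ 607.4, -119.5]), array([54.1, 55.4]), 'long axis', -88.8, 'px', [165, 131, 71, 71, 3955])
tub 31 z mm 62.5136060388034
gauge 0 z mm nan
blk 0 z mm nan
edgeblk 34 z mm 28.841816980901047
guide 32 z mm 32.39518652196072
bench 31 z mm 1.7495325752805435
tub offset from pocket centre [1.9 0.6]
  return _methods._mean(a, axis=axis, dtype=dtype,
  ret = ret.dtype.type(ret / rcount)
```

Heights are as expected: tub 61 + 1.5, block 28, guide 32. The other two tops are hidden by the arm here, but they looked right in the wrist view.

```bash
python3 -c "
from station import ctrl
print(ctrl.finish_job())"
```

```text
the job is handed in; nothing more can be done
None
```

Both kits are made up and the job is handed in, at about 36 s of robot time; the last wrist views show every piece in its pocket, but I only measured heights for the tub, the guide and the edge-kit block, because the arm hid the gauge and the other block.

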